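# Fit a new impeller to the wine transfer pump

## Robot

A 7-joint arm with a two-finger parallel gripper is mounted at the origin on a cart in front of the work surface, level with it; the furniture and walls round the work are solid. World frame = base frame: x ahead of the robot, y to its left, z up, the work surface at z = 0. Lengths are in mm, angles in degrees, forces in N, time in s.
With the tool pointing down it reaches from about 425 to 925 mm from the base axis. Payload 6.8 kg.
Tool frame: the origin (TCP) lies on the centre line of the jaws, within the pads' length; the fingertips stand 17 mm ahead of it and the grasp point (between the pads) lies 2 mm behind it; z points along the fingers, y is the line along which they close (so a half turn about z gives the same grasp; the last joint's range is limited). The gripper opens to 88 mm and grips with 3 to 60 N. Pads are 20 mm wide; open, the fingers measure 115 mm over their backs; the gripper's body (75 mm by 178 mm) begins 61 mm behind the grasp point.
Start: joints at [-81.595, 27.33, 1.283, 89.118, -0.659, 63.558, -4.761], TCP at [170.13, 653.226, 199.964] pointing down, gripper open.
Joint ranges: [-169.35, 169.35], [-19.33, 120.38], [-80.79, 83.38], [13.8, 139.57], [-78.32, 258.32], [9.67, 109.79], [-169.56, 169.56]. Speed limits (degrees/s): [136.94, 136.94, 180, 180, 180, 180, 180].

## Interface

Orientations are given as [roll, pitch, yaw] about the fixed x, y, z axes, in that order (R = Rz(yaw) Ry(pitch) Rx(roll)).
In Python, from workcell import readout, optics, robot gives the robot as it stands. The module is installed in compiled form; this text tells all that it offers.
- The arm moves only by the tool step_arm, never from a script. Its argument "motion" is one flat list of numbers, 7 for each row, row after row: the shift along the tool's x, y, z in m, then the turn, a rotation vector about the tool's x, y, z in rad, then the closure, from 0 (fully open) to 1 (shut). A call has 1 to 10 rows; each row is the pose to reach, as a shift and turn from the pose commanded when the call began, along the tool's axes at that moment; what a row does not reach only later rows make up. A row lasts 1/10 s, in which the tool goes at most 50 mm and 8.59 degrees, less where a joint would pass 70% of its speed; a pose out of reach is approached as far as the arm can. A call with a gripper value outside its range is refused whole. The fingers move at their own pace and stop on an object; "grip_force" is the grip in N (left out, the last holds). Time passes only in rows, so rows that repeat a pose let the fingers close. It gives the time, the measured TCP pose, the force, the opening and the grip force at its end, in the units of the state.
- readout.state(): the state, without advancing time (a new reading comes with each control period).
- optics.read_camera(name): name is "scene" or "top"; returns the picture (384x512x3 uint8, red, green, blue); there is no depth.
- optics.get_calibration(name): a dict with "fx", "fy", "cx", "cy" (pixels), "eye" and "orientation" of the camera in the world. Camera axes: x right, y down, z forward; pixel columns grow to the right and rows downward; lengths in mm; the calibration is good to about 2 mm. A picture is of the moment at which its call begins. get_calibration takes no time and is no camera call.
- robot.sign_off(): hands the job in; it is judged then, once.
The state is a dict: "t": time; "joints": joint angles; "joint_vel": joint speeds; "effort": joint torques, N m; "position": TCP position; "orientation": TCP orientation; "wrist_force": force on the tool from outside, world axes, zero at the start; "wrist_torque": the same for the moment, N m; "opening": opening from 0.0 (shut) to 1.0 (fully open); "grip_force": force on a finger pad.
Only numpy, scipy, OpenCV 4.12 (cv2) and the standard library are available. Lean on these libraries where they do the work, as an engineer would, in place of code of your own. Each camera call takes 0.05 s, during which the arm holds its last target. There are 200 camera calls.

## Task

Lift the new brass impeller straight up out of its fitted tray, set it boss-up over the splined shaft of the wine pump, turn it until the splines mesh and slide it fully home against the spring-loaded seal. Do not force or hammer it: if it stops on the spline ends, turn it instead of pushing harder, and leave everything else on the table where it is. The seal spring pushes the impeller back up if it is let go, so finish still gripping it and pressing it fully home, and stay like that so that I can tighten the grub screw in its boss.

Things in the scene. Friction and masses are not known exactly. Their poses are not given: they have to be found in the camera images.
- impeller: Loose brass pump impeller, 0.19 to 0.30 kg, boss up in the tray, turned any way. Hub 46 mm high; disc 70 mm across at 4 to 8 mm and six curved vanes at 8 to 18 mm above its underside. Origin: on the axis at the underside; z up the axis; x through the middle of one flat of the boss and of one spline groove. Flats and grooves lie at the same angles, every 60 degrees; any of the six ways round fits.
- boss_top (a point): Top of the impeller's hexagonal boss, on its axis, 46 mm above its underside. The boss is 36 mm across flats and reaches 28 mm down from here to the vanes: grip it across two parallel flats. The bore (radius 8.5 mm) goes right through, with six spline grooves 6.6 mm wide that reach 12.5 mm out from the axis.
- tray: Open brown cardboard carton, 132 x 172 mm, walls 37 mm high, with a grey moulded insert 34 mm high, fixed on the table. Its round cavity for the impeller is 73 mm wide and 20 mm deep, so that only the boss stands out, by 26 mm; lift straight up. An O-ring and a bush in two small cavities are not used. Origin: centre of its underside.
- tray_cavity (a point): Centre of the floor of the impeller's cavity, 14 mm above the table.
- pump: Electric wine transfer pump stood on its fan cowl, fixed on the table: green motor 104 mm across, black terminal box on the pump's -x side (to 73 mm from the axis), on top a round steel back plate 124 mm across whose face is 140 mm above the table. The front casing is off and the shaft stands up free. Origin: on the shaft axis at table height.
- shaft_tip (a point): Top end of the pump's upright steel shaft, on its axis, 198 mm above the table. Downward from it: a cone 8 mm long (radius 3.5 to 7.5 mm), 10 mm of round pilot (radius 7.5 mm), then six spline teeth 28 mm long, 4.5 mm wide, reaching 11.5 mm out from the axis. The x axis points along one tooth; teeth repeat every 60 degrees. They have 1 mm play on each side in the grooves.
- shaft_seat (a point): The shoulder at the foot of the spline teeth, on the shaft's axis, 152 mm above the table. Unmeshed, the impeller stops on the tooth ends with its underside 28 mm above it; home, its underside sits on this shoulder and the shaft's tip is flush with the top of the boss. The shaft is stiff (0.5 N m to turn) and stays put while the impeller is turned on it.
- seal (a joint): Travel of the spring-loaded seal ring (black face, 42 mm across) round the foot of the shaft: 0 when up, its face then standing 6 mm above the seat; 0.006 m when the impeller is home. The spring pushes up with 5.6 N at 0 and 9.8 N at 0.006, more than the impeller weighs.
- pump_cover: Bystander: the pump's steel front casing, lying flange down, 124 mm across and 68 mm high. Origin: centre of its underside.
- hex_key: Bystander: dark L-shaped hex key, 90 x 26 x 5 mm, lying flat. Origin: middle of its long leg, on the table.
- wing_corkscrew: Bystander: metal wing corkscrew lying flat, 75 x 170 x 35 mm. Origin: centre of its underside.
- half_bottle: Bystander: brown half bottle with a red top, 62 mm across, 241 mm high, at the back of the table. Origin: centre of its underside.
- green_bottle: Bystander: green wine bottle with a black top, 73 mm across, 296 mm high, at the left. Origin: centre of its underside.
- wine_glass: Bystander: stemmed wine glass, 83 mm across, 207 mm high. Origin: centre of its foot.
- candle: Bystander: white pillar candle, 64 mm across, 94 mm high. Origin: centre of its underside.
Things that resemble listed ones, but are neither listed nor needed, are in the scene too. Leave any green look-alike of the impeller alone.

How it is judged (in metres and radians):
On the way, in this order (a step that is already met when the one before it is completed fails the run):
1. the impeller is lifted clear of its cavity (z of impeller in the frame of tray_cavity above 0.03 m and contact force between the fingers and impeller above 1 N and contact force between impeller and tray below 0.05 N), for 0.2 s.
2. the splines have meshed: the impeller has slid down over the teeth, upright on the shaft (z of impeller in the frame of shaft_seat below 0.021 m and horizontal distance between impeller and shaft_seat below 0.003 m and angle between impeller's own z axis and vertical below 0.1 rad), for 0.1 s.
At the end, for the whole second after the job is handed in: The impeller is upright (within 0.07 rad) on the shaft with the splines meshed, its axis within 2.5 mm of the shaft's, its underside within 2.5 mm of the seat, the seal pressed down by more than 3.5 mm, and the fingers still hold it there (more than 2 N), at rest (z of impeller in the frame of shaft_seat between -0.003 and 0.0025 m and horizontal distance between impeller and shaft_seat below 0.0025 m and angle between impeller's own z axis and vertical below 0.07 rad and value of joint seal above 0.0035 m and contact force between the fingers and impeller above 2 N and linear speed of impeller below 0.03 m/s); the arm keeps its last pose, push and grip.
It fails at once if the impeller is forced: more than 100 N between it and the pump (contact force between impeller and pump above 100 N).
It fails at once if the pump cover, hex key or corkscrew is moved by more than 30 mm (distance of any of pump_cover, hex_key, wing_corkscrew from where it was at the start of the episode above 0.03 m).
It fails at once if a bottle, the glass or the candle is moved by more than 30 mm or tipped (distance of any of half_bottle, green_bottle, wine_glass, candle from where it was at the start of the episode above 0.03 m or angle between any of half_bottle, green_bottle, wine_glass, candle's own z axis and vertical above 0.4 rad).
It also fails if it takes over 54 s, if anything falls off the work surface, if the arm or the gripper's body presses on something with over 40 N, if the wrist force passes 120 N, or if a joint passes its speed limit or range.

## Working session

There is one attempt and no reset: what is moved stays moved. The work goes in short steps, Python scripts to look and compute and a tool call to move; the robot and the scene stay as the last step left them, time stands still between calls to the robot, and variables do not carry over. Pictures are saved under pics/ and viewed, at most 10 in all, crops included, and the job is handed in when it is done.

Besides the shell and the picture viewer there is one more tool, called after "Emit:" as name(argument=value, ...) on one line, values as JSON. step_arm: Moves the arm, as the interface text tells. Its arguments: {"type":"object","properties":{"motion":{"type":"array","items":{"type":"number"}},"grip_force":{"type":"number"}},"required":["motion"]}

```bash
mkdir -p pics; python3 - <<'E'
from workcell import readout, optics
import cv2
for n in("scene","top"):
    im=optics.read_camera(n); cv2.imwrite(f"pics/{n}0.png",im[:,:,::-1]); print(n,optics.get_calibration(n))
print(readout.state())
E
```

```text
scene {'fx': 405.89236367589433, 'fy': 405.89236367589433, 'cx': 253.5731694091144, 'cy': 187.28688317832385, 'eye': array([-292.99054759, -476.86656075, 1080.43277252]), 'orientation': array([-133.40264404,    1.15417075,  -62.70278463])}
top {'fx': 380.9984193408379, 'fy': 380.9984193408379, 'cx': 258.11448381666895, 'cy': 195.25424446672076, 'eye': array([ -23.40347838,  -83.56598173, 1327.24943869]), 'orientation': array([-1.53411340e+02,  7.88950363e-02, -8.17586499e+01])}
{'t': 0.1, 'joints': array([-81.59518379,  27.36970418,   1.27888217,  89.17060278,
        -0.66031026,  63.55657822,  -4.76072627]), 'joint_vel': array([-0.09095562, -0.08827208,  0.01639964, -0.16423711,  0.16274894,
       -0.0144198 ,  0.06374695]), 'effort': array([ 3.81866586e-03, -5.84096718e+01,  1.53983563e+00, -2.73317045e+01,
       -5.42296004e-02,  1.30960296e-02,  3.88759190e-05]), 'position': array([169.97968639, 652.67103417, 199.10944797]), 'orientation': array([-1.79910520e+02,  4.58245316e-03,  1.65403722e+02]), 'wrist_force': array([-0.3263942 , -0.29953913, -0.07805337]), 'wrist_torque': array([ 0.01038701, -0.04215854,  0.01478167]), 'grip_force': 0.0, 'opening': 1.0022053071742207}
```

View pics/scene0.png

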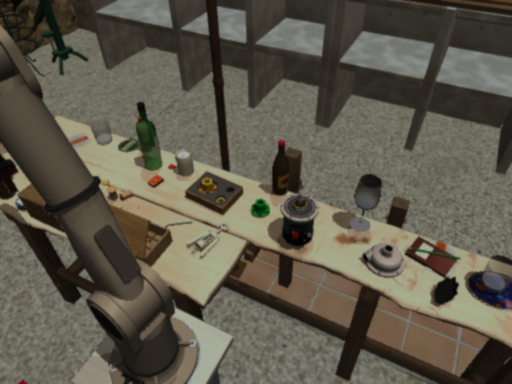

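View pics/top0.png

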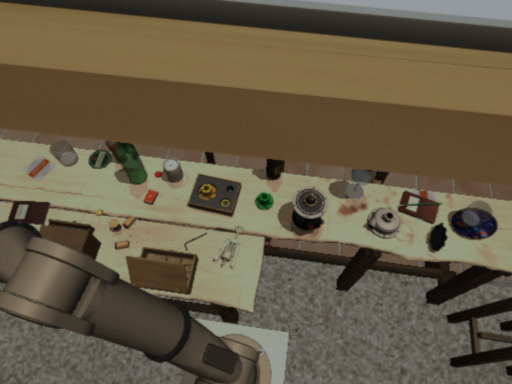

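Yellow impeller in the tray: scene (209,185), top (207,190). The green look-alike is at scene (260,207), top (264,200), outside the tray. The yellow one fits the description (brass, in the carton), so I'll confirm it in an enlarged crop.

```bash
cat > h.py <<'E'
import numpy as np, cv2
from scipy.spatial.transform import Rotation as R
from workcell import optics
def cal(n):
    c=optics.get_calibration(n); return c,R.from_euler('xyz',c['orientation'],degrees=True).as_matrix()
def ray(n,u,v):
    c,M=cal(n); return c['eye'],M@np.array([(u-c['cx'])/c['fx'],(v-c['cy'])/c['fy'],1])
def plane(n,uv,z):
    e,d=ray(n,*uv); return e+d*(z-e[2])/d[2]
def proj(n,p):
    c,M=cal(n); q=M.T@(np.array(p,float)-c['eye']); return q[:2]/q[2]*c['fx']+[c['cx'],c['cy']]
E
python3 - <<'E'
from h import *
s=cv2.imread('pics/scene0.png');t=cv2.imread('pics/top0.png')
def crop(im,x,y,w,h,k): return cv2.resize(im[y:y+h,x:x+w],None,fx=k,fy=k,interpolation=cv2.INTER_CUBIC)
a=np.hstack([crop(s,185,165,50,50,8),crop(t,187,168,50,50,8)])
b=np.hstack([crop(s,275,187,50,25,8),crop(t,287,183,50,25,8)])
cv2.imwrite('pics/crop1.png',np.vstack([a,b]))
for n,im in(('scene',s),('top',t)):
    hsv=cv2.cvtColor(im,cv2.COLOR_BGR2HSV)
    m=cv2.inRange(hsv,(18,120,60),(32,255,255))
    k,l,st,c=cv2.connectedComponentsWithStats(m)
    for i in range(1,k):
        if st[i,4]>8: print(n,st[i],c[i],plane(n,c[i],40))
E
```

```text
scene [28 21  5  5 15] [29.73333333 23.06666667] [1439.8482615  2131.68080457   40.        ]
scene [39 23  4  6  9] [40.22222222 25.11111111] [1444.64063344 2037.49018832   40.        ]
scene [60 22  6  3 11] [62.63636364 22.81818182] [1536.42668109 1928.53145212   40.        ]
scene [199 177  18  17 182] [207.77472527 185.56043956] [607.86412005 205.48586158  40.        ]
scene [102 180   7   5  30] [105.2 182.2] [450.91454992 569.06287181  40.        ]
scene [108 188   8   4  19] [111.73684211 188.94736842] [433.02332242 520.62126979  40.        ]
scene [216 197   9   5  33] [219.90909091 198.78787879] [567.43775846 128.36083458  40.        ]
scene [293 203   7   5  11] [295.81818182 205.72727273] [ 656.49952133 -132.0620832    40.        ]
scene [302 202   5   6   9] [304.66666667 204.88888889] [ 674.16078202 -158.60289886   40.        ]
scene [150 232   5   4  10] [151.8 233.3] [325.51507909 250.10980063  40.        ]
scene [132 249   6   8  24] [134.54166667 252.33333333] [236.56018741 250.64214396  40.        ]
scene [146 249   7   5  13] [148.61538462 250.92307692] [261.368945
[... 7803 characters left out ...]
8947] [ 609.41934181 -194.03005582   40.        ]
top [ 95 210   8   6  37] [ 98.75675676 212.2972973 ] [460.164274   583.68477209  40.        ]
top [110 220   7   7  29] [113.34482759 222.93103448] [426.91082361 517.03577781  40.        ]
top [140 257   6   3  11] [142.54545455 257.90909091] [314.23279369 374.94996523  40.        ]
top [156 260   7   2  10] [158.6 260.6] [312.83313244 316.92900842  40.        ]
top [164 260  22   5  37] [173.54054054 262.51351351] [313.59325766 263.78775883  40.        ]
top [137 282   8   5  21] [140.52380952 284.0952381 ] [224.39930653 356.28734519  40.        ]
top [173 288   7   4  17] [175.70588235 289.47058824] [223.77016749 234.06307083  40.        ]
```

View pics/crop1.png

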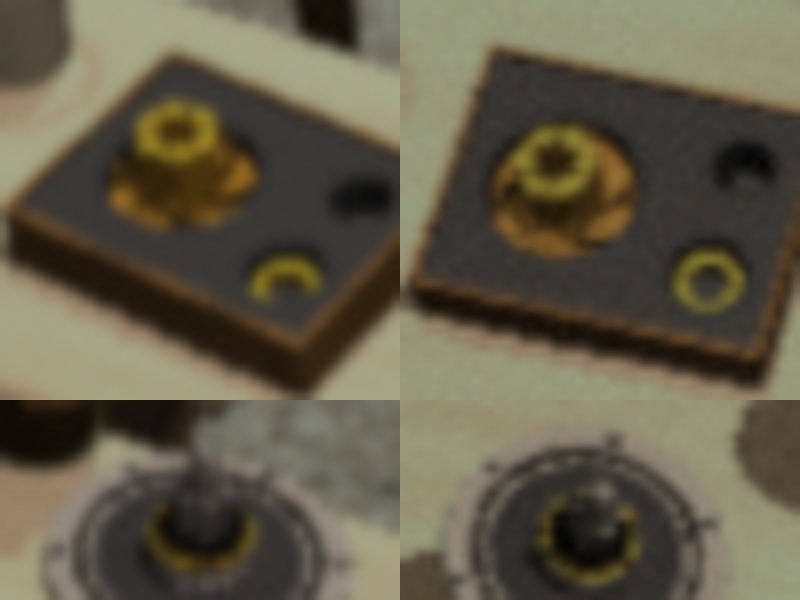

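Confirmed: the yellow hex boss with a splined bore sits in the carton's round cavity, boss top at about scene (206.6,181) and top (205.6,187.6). The pump's shaft stands at the middle of the steel plate at scene (~299,200). Next I measure the boss top, the plate and the shaft tip in both views.

```bash
cat > m.py <<'E'
from h import *
import sys
from scipy.optimize import least_squares
def tri(us,ut):
    (e1,d1),(e2,d2)=ray('scene',*us),ray('top',*ut)
    s=np.linalg.lstsq(np.c_[d1,-d2],e2-e1,rcond=None)[0]
    a,b=e1+d1*s[0],e2+d2*s[1]; return (a+b)/2,np.linalg.norm(a-b)
K=10
def big(im,x,y,w,h): return cv2.resize(im[y:y+h,x:x+w],None,fx=K,fy=K,interpolation=cv2.INTER_CUBIC)
def back(p,x,y): return np.array([(p[0]+.5)/K-.5+x,(p[1]+.5)/K-.5+y])
E
python3 - <<'E'
from m import *
im={n:cv2.imread(f'pics/{n}0.png') for n in('scene','top')}
pb={}
for n,(x,y) in {'scene':(185,165),'top':(187,168)}.items():
    b=big(im[n],x,y,50,50); hsv=cv2.cvtColor(b,cv2.COLOR_BGR2HSV)
    m=cv2.inRange(hsv,(24,100,120),(34,255,255))
    cs,_=cv2.findContours(m,cv2.RETR_EXTERNAL,cv2.CHAIN_APPROX_NONE)
    for c in sorted(cs,key=cv2.contourArea)[-2:]:
        h=cv2.convexHull(c); M=cv2.moments(h); p=back((M['m10']/M['m00'],M['m01']/M['m00']),x,y)
        w=np.array([plane(n,back(q[0],x,y),60)[:2] for q in h]); cen=plane(n,p,60)[:2]
        d=w-cen
        # widths across flats vs angle
        A=np.arange(0,60,1); wd=[]
        for a in A:
            wd.append(np.mean([np.ptp(d@[np.cos(t),np.sin(t)]) for t in np.radians([a,a+60,a+120])]))
        print(n,p,cen,'area',cv2.contourArea(h),'min width',min(wd),'at',A[np.argmin(wd)],'max',max(wd),A[np.argmax(wd)])
        if cv2.contourArea(h)>6000 or n not in pb: pb[n]=p
    # grey insert/dark plate
    # pump: outline of steel plate
for n,(x,y) in {'scene':(270,185),'top':(280,175)}.items():
    b=big(im[n],x,y,60,50)
    cv2.imwrite(f'pics/pump_{n}.png',b)
print(pb,tri(pb['scene'],pb['top']))
a=cv2.imread('pics/pump_scene.png');b=cv2.imread('pics/pump_top.png')
cv2.imwrite('pics/pump.png',cv2.resize(np.hstack([a,b]),(800,333)))
E
```

```text
scene [209.87316658 180.51788596] [617.49244821 199.96913797] area 929.5 min width 17.914869141161898 at 4 max 19.08299278210723 36
scene [203.34439386 181.35501696] [602.80998693 219.48664003] area 933.5 min width 18.942420289752377 at 12 max 20.30748987661661 42
top [202.09101251 187.33321957] [606.98403272 222.31813141] area 293.0 min width 8.193588415997143 at 46 max 8.623291289133052 22
top [208.10174656 188.00176039] [607.42314354 199.3756132 ] area 2409.5 min width 24.718749243294628 at 29 max 26.041747871727164 51
{'scene': array([209.87316658, 180.51788596]), 'top': array([202.09101251, 187.33321957])} (array([627.03320605, 220.59434516,  38.08584482]), np.float64(22.50506004393911))
```

View pics/pump.png

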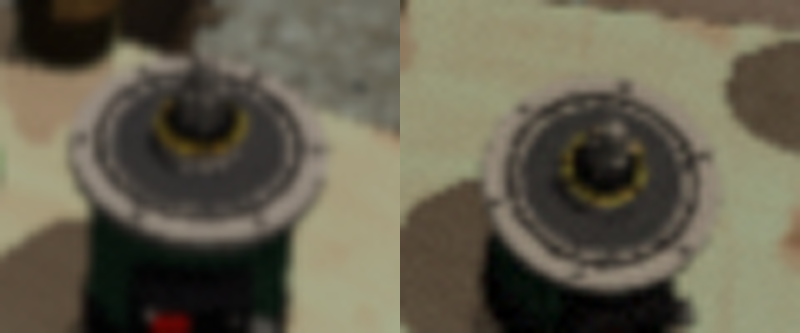

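The pump crop shows the steel plate with the shaft at its centre. The plate's outer edge in the scene view is clear, and the shaft tip is near scene (300,194) and top (311,194). Now I fit these numerically.

```bash
cat > c.py <<'E'
from m import *
def samp(im,n,P):
    uv=np.array([proj(n,p) for p in P],np.float32)
    return cv2.remap(im,uv[:,:1].copy(),uv[:,1:].copy(),cv2.INTER_CUBIC)[:,0].astype(float)
def circ(im,n,c0,z,r,span=14,sat=False):
    # strongest colour step along radial lines, then robust fit of a circle of known radius
    c0=np.array(c0[:2],float)
    for it in range(4):
        pts=[];rr=np.arange(r-span,r+span,.5)
        for a in np.radians(np.arange(0,360,4)):
            D=np.array([np.cos(a),np.sin(a)])
            S=samp(im,n,[np.r_[c0+D*q,z] for q in rr]); S=cv2.GaussianBlur(S,(1,0) if 0 else (1,9),0)
            g=np.linalg.norm(S[6:]-S[:-6],axis=1); i=g.argmax()
            if g[i]>12: pts.append(c0+D*rr[i+3])
        pts=np.array(pts)
        f=lambda p:np.linalg.norm(pts-p[:2],axis=1)-p[2]
        s=least_squares(f,[*c0,r],loss='soft_l1',f_scale=1); c0=s.x[:2]; span=max(6,span-3)
    return s.x,np.median(abs(f(s.x))),len(pts)
E
python3 - <<'E'
from c import *
im={n:cv2.imread(f'pics/{n}0.png') for n in('scene','top')}
for n in im:
    print(n,'plate',circ(im[n],n,plane(n,{'scene':(299.8,207),'top':(310,204)}[n],140),140,62))
    print(n,'cavity',circ(im[n],n,[607,206],34,36.5,8))
    print(n,'tip plane',plane(n,{'scene':(299.7,193.5),'top':(311.3,194.3)}[n],198))
for n,(x,y) in {'scene':(195,170),'top':(195,175)}.items():
    b=big(im[n],x,y,26,26); hsv=cv2.cvtColor(b,cv2.COLOR_BGR2HSV)
    for vm,hm in((95,22),(110,22),(95,24),(110,24),(125,23)):
        m=cv2.inRange(hsv,(hm,60,vm),(40,255,255))
        cs,_=cv2.findContours(m,cv2.RETR_EXTERNAL,cv2.CHAIN_APPROX_NONE)
        c=max(cs,key=lambda c:cv2.contourArea(cv2.convexHull(c))); h=cv2.convexHull(c); M=cv2.moments(h); p=back((M['m10']/M['m00'],M['m01']/M['m00']),x,y)
        w=np.array([plane(n,back(q[0],x,y),60)[:2] for q in h]); cen=plane(n,p,60)[:2]
        A=np.arange(0,60);wd=[np.mean([np.ptp((w-cen)@[np.cos(t),np.sin(t)]) for t in np.radians([a,a+60,a+120])]) for a in A]
        print(n,vm,hm,p.round(2),cen.round(1),cv2.contourArea(h),'min',min(wd),A[np.argmin(wd)],'max',max(wd),A[np.argmax(wd)])
E
```

```text
Traceback (most recent call last):
  File "c.py", line 12, in circ
    S=samp(im,n,[np.r_[c0+D*q,z] for q in rr]); S=cv2.GaussianBlur(S,(1,0) if 0 else (1,9),0)
  File "c.py", line 3, in samp
    uv=np.array([proj(n,p) for p in P],np.float32)
                 ~~~~^^^^^
  File "h.py", line 11, in proj
    c,M=cal(n); q=M.T@(np.array(p,float)-c['eye']); return q[:2]/q[2]*c['fx']+[c['cx'],c['cy']]
        ~~~^^^
  File "h.py", line 5, in cal
    c=optics.get_calibration(n); return c,R.from_euler('xyz',c['orientation'],degrees=True).as_matrix()
ValueError: time passes only in moves, steps and waits
```

```bash
sed -i 's/^def cal/from functools import lru_cache\n@lru_cache\ndef cal/' h.py; python3 - <<'E'
from c import *
im={n:cv2.imread(f'pics/{n}0.png') for n in('scene','top')}
for n in im:
    print(n,'plate',circ(im[n],n,plane(n,{'scene':(299.8,207),'top':(310,204)}[n],140),140,62))
    print(n,'cavity',circ(im[n],n,[607,206],34,36.5,8))
    print(n,'tip plane',plane(n,{'scene':(299.7,193.5),'top':(311.3,194.3)}[n],198))
for n,(x,y) in {'scene':(195,170),'top':(195,175)}.items():
    b=big(im[n],x,y,26,26); hsv=cv2.cvtColor(b,cv2.COLOR_BGR2HSV)
    for vm,hm in((95,22),(110,22),(95,24),(110,24),(125,23)):
        m=cv2.inRange(hsv,(hm,60,vm),(40,255,255))
        cs,_=cv2.findContours(m,cv2.RETR_EXTERNAL,cv2.CHAIN_APPROX_NONE)
        c=max(cs,key=lambda c:cv2.contourArea(cv2.convexHull(c))); h=cv2.convexHull(c); M=cv2.moments(h); p=back((M['m10']/M['m00'],M['m01']/M['m00']),x,y)
        w=np.array([plane(n,back(q[0],x,y),60)[:2] for q in h]); cen=plane(n,p,60)[:2]
        A=np.arange(0,60);wd=[np.mean([np.ptp((w-cen)@[np.cos(t),np.sin(t)]) for t in np.radians([a,a+60,a+120])]) for a in A]
        print(n,vm,hm,p.round(2),cen.round(1),cv2.contourArea(h),'min',min(wd),A[np.argmin(wd)],'max',max(wd),A[np.argmax(wd)])
E
```

```text
scene plate (array([ 562.0425368 , -179.47764631,   59.2371382 ]), np.float64(1.3324775956168082), 85)
scene cavity (array([606.4666719 , 209.56109878,  35.11877423]), np.float64(1.507952420414334), 77)
scene tip plane [ 566.20307249 -174.60665211  198.        ]
top plate (array([ 559.77416957, -176.66816626,   58.66798937]), np.float64(0.6582140420190292), 80)
top cavity (array([604.14043118, 206.79884506,  34.04561995]), np.float64(0.9579172582384103), 90)
top tip plane [ 564.42232732 -175.16033539  198.        ]
scene 95 22 [206.98 175.75] [635.5 224. ] 14447.5 min 76.02520880995009 39 max 79.81799701130369 11
scene 110 22 [206.98 175.75] [635.5 224. ] 14447.5 min 76.02520880995009 39 max 79.81799701130369 11
scene 95 24 [206.8  175.44] [636.7 225.5] 12986.5 min 74.13879046480346 40 max 78.17683663556747 11
scene 110 24 [206.8  175.44] [636.7 225.5] 12986.5 min 74.13879046480346 40 max 78.17683663556747 11
scene 125 23 [206.91 175.6 ] [636.1 224.7] 13720.5 min 75.10058223361374 40 max 79.09259198070625 11
top 95 22 [205.99 187.81] [607.1 207.4] 6994.0 min 37.236084404184844 1 max 39.494474660833006 33
top 110 22 [207.03 188.23] [605.9 203.2] 4567.5 min 30.95123066320653 5 max 33.07007719159267 33
top 95 24 [205.83 187.72] [607.4 208.1] 6297.5 min 35.260452216027915 59 max 37.58084019021438 34
top 110 24 [206.81 188.25] [605.7 204. ] 4276.0 min 30.318896920697664 5 max 32.22709226367787 34
top 125 23 [213.95 175.91] [661.8 187.8] 1100.0 min 31.151429419792038 54 max 34.81326961837177 26
```

```bash
python3 - <<'E'
from c import *
im={n:cv2.imread(f'pics/{n}0.png') for n in('scene','top')}
for n in im:
    c0=np.array([562,-177.])
    for r in range(0,1): pass
    A=np.radians(np.arange(0,360,5)); rr=np.arange(24,72,3)
    print(n,[int(samp(im[n],n,[np.r_[c0+q*np.array([np.cos(a),np.sin(a)]),140] for a in A]).mean()) for q in rr])
    for r0 in(62,56,50): print(n,r0,circ(im[n],n,c0,140,r0,6))
    # light plate mask
    x,y=270,180
    b=big(im[n],x,y,65,60);h=cv2.cvtColor(b,cv2.COLOR_BGR2HSV)
    for p in([0,1,0],):
        S=samp(h,n,[]) if 0 else None
    q=[proj(n,[562+59*np.cos(a),-177+59*np.sin(a),140]) for a in np.radians(range(0,360,60))]+[proj(n,[562+68*np.cos(a),-177+68*np.sin(a),140]) for a in np.radians(range(0,360,60))]
    hs=cv2.cvtColor(im[n],cv2.COLOR_BGR2HSV); print([hs[int(round(v)),int(round(u))].tolist() for u,v in q])
for n,(x,y) in {'scene':(195,174),'top':(195,178)}.items():
    b=big(im[n],x,y,26,20); hsv=cv2.cvtColor(b,cv2.COLOR_BGR2HSV)
    for vm in (85,95,105):
        m=cv2.inRange(hsv,(22,140,vm),(34,255,255))
        cs,_=cv2.findContours(m,cv2.RETR_EXTERNAL,cv2.CHAIN_APPROX_NONE)
        h=cv2.convexHull(max(cs,key=lambda c:cv2.contourArea(cv2.convexHull(c)))); M=cv2.moments(h); p=back((M['m10']/M['m00'],M['m01']/M['m00']),x,y)
        w=np.array([plane(n,back(q[0],x,y),60)[:2] for q in h]); cen=plane(n,p,60)[:2]
        A=np.arange(0,60);wd=[np.mean([np.ptp((w-cen)@[np.cos(t),np.sin(t)]) for t in np.radians([a,a+60,a+120])]) for a in A]
        print(n,vm,p.round(2),cen.round(1),'min',min(wd),A[np.argmin(wd)],'max',max(wd),A[np.argmax(wd)])
E
```

```text
scene [43, 45, 47, 50, 55, 60, 67, 78, 90, 99, 103, 101, 98, 101, 103, 102]
scene 62 (array([ 560.97326578, -177.13782285,   59.27481125]), np.float64(1.2176268798582086), 83)
scene 56 (array([ 562.03111415, -178.28639907,   56.29783146]), np.float64(0.7308772791783937), 90)
scene 50 (array([ 568.89327452, -175.6527914 ,   50.95385066]), np.float64(0.42720059959845), 90)
[[16, 42, 115], [15, 39, 132], [23, 55, 131], [20, 36, 43], [16, 40, 96], [17, 42, 110], [23, 34, 121], [19, 69, 147], [25, 60, 165], [73, 146, 21], [57, 79, 29], [24, 61, 160]]
top [43, 48, 50, 51, 54, 61, 66, 72, 85, 96, 108, 111, 99, 94, 96, 99]
top 62 (array([ 560.80573903, -177.41711314,   58.73533291]), np.float64(0.581137054226943), 79)
top 56 (array([ 559.55415332, -175.91353963,   55.95592994]), np.float64(1.5006860908872106), 90)
top 50 (array([ 566.54925987, -177.03356663,   50.84630689]), np.float64(0.1970610779213473), 90)
[[18, 47, 120], [17, 47, 142], [17, 46, 100], [19, 47, 60], [19, 51, 125], [20, 49, 126], [25, 57, 148], [25, 57, 147], [14, 87, 79], [0, 0, 5], [32, 55, 153], [29, 51, 149]]
scene 85 [206.68 181.19] [609.  208.8] min 40.018279785527234 4 max 42.32523242322501 37
scene 95 [206.72 181.12] [609.5 208.9] min 39.276177684288804 5 max 41.735226939209504 38
scene 105 [206.74 181.03] [609.9 209. ] min 38.46031887109654 5 max 41.07199617627908 37
top 85 [205.91 187.81] [607.  207.7] min 38.361773034941756 1 max 40.67618435947177 35
top 95 [205.99 187.81] [607.1 207.4] min 37.236084404184844 1 max 39.494474660833006 33
top 105 [206.03 187.8 ] [607.2 207.3] min 35.81275976762558 8 max 38.104686108393444 33
```

Both cameras agree to about 2 mm: the boss axis is at (608,208), flat normals at about 3° (mod 60), and the shaft axis is at about (567,-176). Plan the approach.

```bash
cat > g.py <<'E'
import sys,numpy as np
from scipy.spatial.transform import Rotation as R
from workcell import readout
# usage: g.py x y z yangle  -> shift (m) and rotvec (rad) in tool axes, tool pointing down
x,y,z,a=map(float,sys.argv[1:5]); s=readout.state()
R0=R.from_euler('xyz',s['orientation'],degrees=True)
ya=np.degrees(np.arctan2(*R0.as_matrix()[[1,0],1]))
da=(a-ya+90)%180-90
R1=R.from_euler('xyz',[180,0,ya+da+90],degrees=True)
print('t',s['t'],'pos',s['position'].round(1),'rpy',s['orientation'].round(2),'y ang',ya.round(2),'F',s['wrist_force'].round(1),'open',round(s['opening'],3),'grip',round(s['grip_force'],1),'j',s['joints'].round(0))
print('shift',(R0.inv().apply(np.array([x,y,z])-s['position'])/1000).round(4),'rot',(R0.inv()*R1).as_rotvec().round(4))
E
python3 g.py 608 208 150 3; python3 g.py 608 208 300 3
```

```text
t 0.1 pos [170.  652.7 199.1] rpy [-179.91    0.    165.4 ] y ang 75.4 F [-0.3 -0.3 -0.1] open 1.002 grip 0.0 j [-82.  27.   1.  89.  -1.  64.  -5.]
shift [-0.5359 -0.3199  0.0497] rot [-1.3000e-03  1.1000e-03  1.2637e+00]
t 0.1 pos [170.  652.7 199.1] rpy [-179.91    0.    165.4 ] y ang 75.4 F [-0.3 -0.3 -0.1] open 1.002 grip 0.0 j [-82.  27.   1.  89.  -1.  64.  -5.]
shift [-0.536  -0.3201 -0.1003] rot [-1.3000e-03  1.1000e-03  1.2637e+00]
```

Emit:
step_arm(motion=[0,0,-0.05,0,0,0,0,0,0,-0.1,0,0,0,0,-0.04,-0.024,-0.1,0,0,0.14,0,-0.08,-0.048,-0.1,0,0,0.28,0,-0.12,-0.072,-0.1,0,0,0.42,0,-0.16,-0.096,-0.1,0,0,0.56,0,-0.2,-0.12,-0.1,0,0,0.7,0,-0.24,-0.144,-0.1,0,0,0.84,0,-0.28,-0.168,-0.1,0,0,0.98,0,-0.32,-0.192,-0.1,0,0,1.1,0])

```text
t: 1.1
position: [432.2, 385.0, 299.8]
orientation: [-180.0, 0.0, 102.1]
wrist_force: [1.1, -0.4, -0.6]
opening: 1.004
grip_force: 0.0
```

```bash
python3 g.py 608 208 150 3
```

```text
t 1.1 pos [432.2 385.  299.8] rpy [-179.98    0.    102.07] y ang 12.07 F [ 1.1 -0.4 -0.6] open 1.004 grip 0.0 j [-64.  14.  20.  96.  -5.  71. -31.]
shift [-0.2099  0.1349  0.1497] rot [-4.000e-04  1.000e-04  1.583e-01]
```

Emit:
step_arm(motion=[-0.04,0.026,0,0,0,0.08,0,-0.08,0.052,0.02,0,0,0.158,0,-0.12,0.078,0.05,0,0,0.158,0,-0.16,0.104,0.09,0,0,0.158,0,-0.19,0.122,0.12,0,0,0.158,0,-0.21,0.135,0.15,0,0,0.158,0,-0.21,0.135,0.15,0,0,0.158,0,-0.21,0.135,0.15,0,0,0.158,0])

```text
t: 1.9
position: [607.7, 209.3, 148.4]
orientation: [-179.8, 0.1, 93.2]
wrist_force: [0.4, -0.2, 0.2]
opening: 0.999
grip_force: 0.0
```

```bash
python3 g.py 608 208 57 3; python3 - <<'E'
from c import *
a=[]
for n,(x,y) in {'scene':(170,130),'top':(165,140)}.items():
    i=optics.read_camera(n)[:,:,::-1]; a.append(cv2.resize(i[y:y+75,x:x+75],(400,400),interpolation=cv2.INTER_CUBIC))
cv2.imwrite('pics/ap.png',np.hstack(a))
E
```

```text
t 1.9 pos [607.7 209.3 148.4] rpy [-1.7983e+02  9.0000e-02  9.3200e+01] y ang 3.2 F [ 0.4 -0.2  0.2] open 0.999 grip 0.0 j [-42.  29.  25.  98. -14.  57.  -9.]
shift [-0.0011  0.0005  0.0914] rot [-0.0029  0.0015  0.0035]
```

View pics/ap.png

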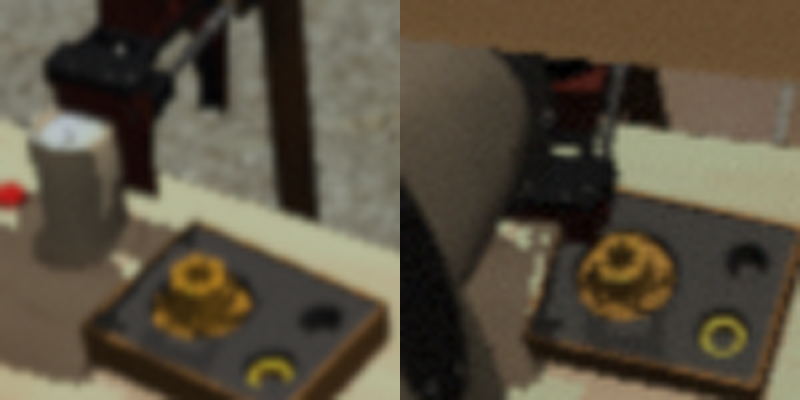

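The crop shows the impeller undisturbed in its cavity. I can't tell where the fingers are, so I'll check where the TCP should project.

```bash
python3 - <<'E'
from c import *
k=75/400
for n,(x,y) in {'scene':(170,130),'top':(165,140)}.items():
    for p in([608,209,131],[652,211,131],[564,207,131],[608,209,211],[607,208,60]): print(n,p,((proj(n,p)-[x,y])/k).round())
s,t=[cv2.resize(optics.read_camera(n)[:,:,::-1],(512,384)) for n in('scene','top')]
cv2.imwrite('pics/full2.png',np.hstack([s[60:300,100:400],t[60:300,60:360]]))
E
```

```text
scene [608, 209, 131] [184. 197.]
scene [652, 211, 131] [216. 158.]
scene [564, 207, 131] [151. 236.]
scene [608, 209, 211] [171. 103.]
scene [607, 208, 60] [195. 275.]
top [608, 209, 131] [204. 204.]
top [652, 211, 131] [214. 148.]
top [564, 207, 131] [193. 262.]
top [608, 209, 211] [187. 143.]
top [607, 208, 60] [218. 255.]
```

View pics/full2.png

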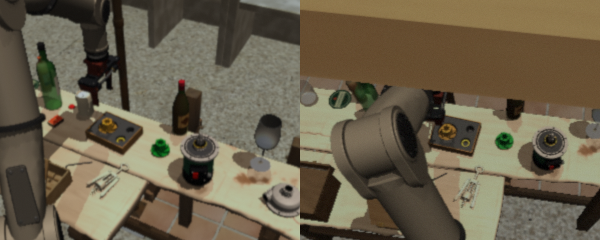

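The fingers appear somewhat off from the prediction. One enlarged view with the predicted points overlaid will settle it.

```bash
python3 - <<'E'
from c import *
a=[]
for n,(x,y) in {'scene':(180,130),'top':(175,140)}.items():
    i=optics.read_camera(n)[:,:,::-1]; b=cv2.resize(i[y:y+60,x:x+40],(400,600),interpolation=cv2.INTER_CUBIC)
    b=cv2.convertScaleAbs(b,alpha=1.8,beta=30)
    for p,c in(([652,211,131],(0,255,0)),([564,207,131],(0,255,0)),([652,211,211],(255,255,0)),([564,207,211],(255,255,0))):
        q=(proj(n,p)-[x,y])*10+5; cv2.circle(b,(int(q[0]),int(q[1])),4,c,1)
    a.append(b)
cv2.imwrite('pics/ap2.png',np.hstack(a))
E
```

```text
(no output)
```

View pics/ap2.png

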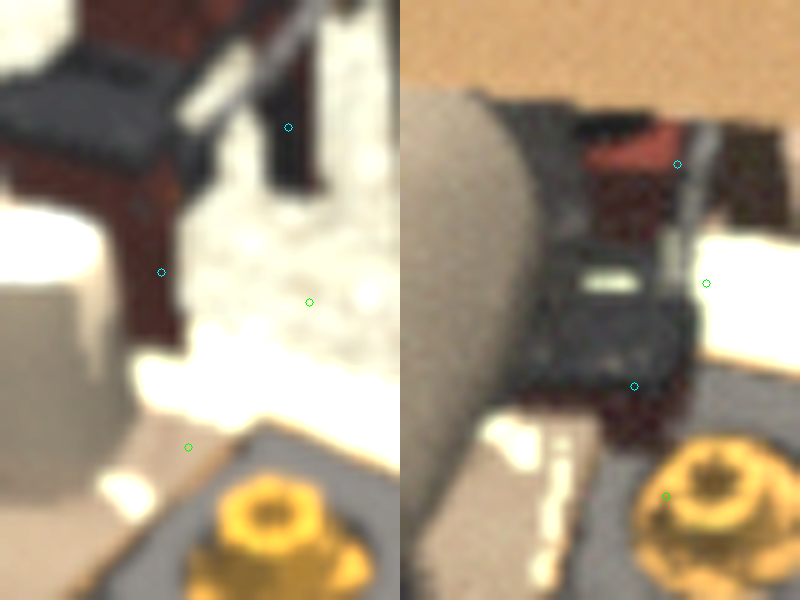

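```bash
python3 - <<'E'
from m import *
for s,t in(((195,164),(199,184)),((194.5,163.5),(198,184))): print(tri(s,t))
for z in(131,160,170,180): print(z,plane('scene',(195,164),z),plane('top',(199,184),z),plane('scene',(209,148.5),z))
E
python3 g.py 608 208 57 3
```

```text
(array([553.73198578, 205.15731596, 187.57171629]), np.float64(1.9645404342556025))
(array([553.42345729, 207.76144489, 188.62847334]), np.float64(0.28980281022886417))
131 [606.39486994 248.86460762 131.        ] [583.2555109  218.88812832 131.        ] [706.69503349 251.27867286 131.        ]
160 [578.92354404 226.69747321 160.        ] [568.54861941 211.55590403 160.        ] [676.1600839 229.0378019 160.       ]
170 [569.45067305 219.05363375 170.        ] [563.47727751 209.02755083 170.        ] [665.63079093 221.36853605 170.        ]
180 [559.97780205 211.4097943  180.        ] [558.40593562 206.49919762 180.        ] [655.10149797 213.69927021 180.        ]
t 2.2 pos [608.2 212.3 151.3] rpy [ 1.7991e+02 -9.0000e-02  9.3450e+01] y ang 3.45 F [0.3 0.2 0.3] open 0.994 grip 0.0 j [-43.  29.  25.  98. -14.  57.  -9.]
shift [-0.0044 -0.0006  0.0943] rot [ 0.0016 -0.0016  0.0078]
```

The visible lower ends triangulate about 50 mm above the expected tips, though xy agrees. The pads may be light-coloured and hard to see. I'll step down partway (tips stay above the boss) and look again.

Emit:
step_arm(motion=[-0.002,0,0.02,0,0,0,0,-0.002,0,0.04,0,0,0,0,-0.002,0,0.05,0,0,0,0,-0.002,0,0.05,0,0,0,0,-0.002,0,0.05,0,0,0,0])

```text
t: 2.7
position: [608.7, 209.0, 100.7]
orientation: [180.0, -0.0, 93.4]
wrist_force: [-0.2, 0.2, 0.1]
opening: 1.004
grip_force: 0.0
```

```bash
python3 g.py 608 208 57 3; python3 - <<'E'
from c import *
a=[]
for n,(x,y) in {'scene':(180,145),'top':(175,150)}.items():
    i=optics.read_camera(n)[:,:,::-1]; cv2.imwrite(f'pics/{n}3.png',i); b=cv2.resize(i[y:y+60,x:x+40],(400,600),interpolation=cv2.INTER_CUBIC)
    b=cv2.convertScaleAbs(b,alpha=1.3,beta=30)
    for p,c in(([652,210,83],(0,255,0)),([564,206,83],(0,255,0)),([652,211,163],(255,255,0)),([564,207,163],(255,255,0))):
        q=(proj(n,p)-[x,y])*10+5; cv2.circle(b,(int(q[0]),int(q[1])),4,c,1)
    a.append(b)
cv2.imwrite('pics/ap3.png',np.hstack(a))
E
python3 g.py 608 208 57 3
```

```text
t 2.7 pos [608.7 209.  100.7] rpy [ 1.7995e+02 -2.0000e-02  9.3350e+01] y ang 3.35 F [-0.2  0.2  0.1] open 1.004 grip 0.0 j [-41.  32.  23. 100. -16.  51.  -8.]
shift [-0.001  -0.0008  0.0437] rot [ 0.0008 -0.0004  0.0061]
t 2.8 pos [609.1 208.9 101.1] rpy [ 1.799e+02 -4.000e-02  9.333e+01] y ang 3.33 F [ 0.2 -0.   0.6] open 1.0 grip 0.0 j [-41.  32.  23. 100. -16.  51.  -8.]
shift [-0.0009 -0.0013  0.0441] rot [ 0.0017 -0.0007  0.0057]
```

View pics/ap3.png

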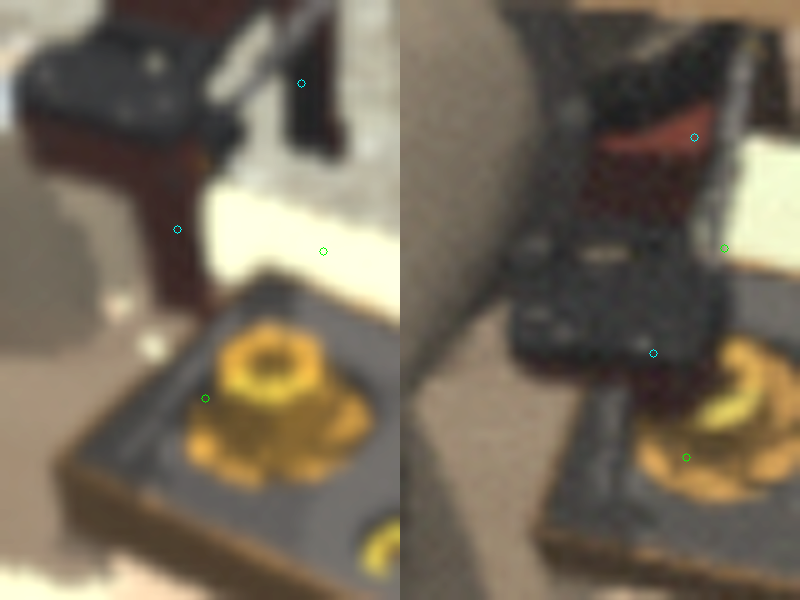

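The tips are visibly higher than nominal, so I triangulate their offset and descend guarded by force.

```bash
python3 - <<'E'
from m import *
print(tri((198,175.5),(202,190.7)))
for z in (83,120,130): print(z,plane('scene',(198,175.5),z),plane('top',(202,190.7),z),plane('scene',(212.5,160.5),z))
E
```

```text
(array([556.76318698, 202.58249255, 133.21871267]), np.float64(1.4230111280655666))
83 [601.11821989 238.96954825  83.        ] [581.78977236 214.18256281  83.        ] [699.15650161 236.11177525  83.        ]
120 [567.95104781 212.41544179 120.        ] [563.79326011 205.3284731  120.        ] [662.35257674 209.66367854 120.        ]
130 [558.98694725 205.23865626 130.        ] [558.92933787 202.93547588 130.        ] [652.40557002 202.51554429 130.        ]
```

Emit:
step_arm(motion=[0,0,0.01,0,0,0,0,0,0,0.02,0,0,0,0,0,0,0.02,0,0,0,0])

```text
t: 3.1
position: [607.1, 208.2, 78.1]
orientation: [-179.8, 0.1, 93.3]
wrist_force: [0.2, 0.2, 0.1]
opening: 0.998
grip_force: 0.0
```

Nominal height says the tips would now straddle the boss, vision says they are above it. I'll go to the nominal grasp height and close gently: either result is harmless and decisive.

Emit:
step_arm(motion=[0,0,0.01,0,0,0,0,0,0,0.02,0,0,0,0,0,0,0.022,0,0,0,0,0,0,0.022,0,0,0,0])

```text
t: 3.5
position: [607.9, 208.4, 57.2]
orientation: [-179.9, 0.0, 93.3]
wrist_force: [-0.4, -0.1, -0.2]
opening: 1.002
grip_force: 0.0
```

Emit:
step_arm(motion=[0,0,0,0,0,0,1,0,0,0,0,0,0,1,0,0,0,0,0,0,1,0,0,0,0,0,0,1,0,0,0,0,0,0,1,0,0,0,0,0,0,1,0,0,0,0,0,0,1,0,0,0,0,0,0,1], grip_force=8)

```text
t: 4.3
position: [608.4, 208.6, 58.0]
orientation: [-180.0, -0.0, 93.3]
wrist_force: [-0.3, -0.4, 0.9]
opening: 0.31
grip_force: 0.0
```

```bash
python3 g.py 608 208 57 3
```

```text
t 4.3 pos [608.4 208.6  58. ] rpy [-180.     -0.     93.33] y ang 3.33 F [-0.3 -0.4  0.9] open 0.31 grip 0.0 j [-40.  35.  22. 101. -17.  47.  -7.]
shift [-0.0006 -0.0004  0.001 ] rot [-0.     -0.      0.0057]
```

The fingers closed past 36 mm with no contact, so they are above the boss and the vision is right: the TCP readout is low by about 45 mm in z. Reopen and measure the tips at this height.

Emit:
step_arm(motion=[0,0,0,0,0,0,0,0,0,0,0,0,0,0,0,0,0,0,0,0,0,0,0,0,0,0,0,0,0,0,0,0,0,0,0,0,0,0,0,0,0,0,0,0,0,0,0,0,0,0,0,0,0,0,0,0])

```text
t: 5.1
position: [608.4, 208.6, 58.0]
orientation: [180.0, -0.0, 93.3]
wrist_force: [0.9, -1.1, -0.1]
opening: 0.985
grip_force: 0.0
```

```bash
python3 g.py 608 208 57 3; python3 - <<'E'
from c import *
a=[]
for n,(x,y) in {'scene':(180,155),'top':(175,155)}.items():
    i=optics.read_camera(n)[:,:,::-1]; cv2.imwrite(f'pics/{n}4.png',i); b=cv2.resize(i[y:y+45,x:x+40],(400,450),interpolation=cv2.INTER_CUBIC)
    b=cv2.convertScaleAbs(b,alpha=1.4,beta=30)
    for p,c in(([652,210,86],(0,255,0)),([564,206,86],(0,255,0)),([608,208,60],(255,0,255))):
        q=(proj(n,p)-[x,y])*10+5; cv2.circle(b,(int(q[0]),int(q[1])),4,c,1)
    a.append(b)
cv2.imwrite('pics/ap4.png',np.hstack(a))
E
```

```text
t 5.1 pos [608.4 208.6  58. ] rpy [180.    -0.    93.32] y ang 3.32 F [ 0.9 -1.1 -0.1] open 0.985 grip 0.0 j [-40.  35.  22. 101. -17.  47.  -7.]
shift [-0.0006 -0.0004  0.001 ] rot [ 0.     -0.      0.0057]
```

View pics/ap4.png

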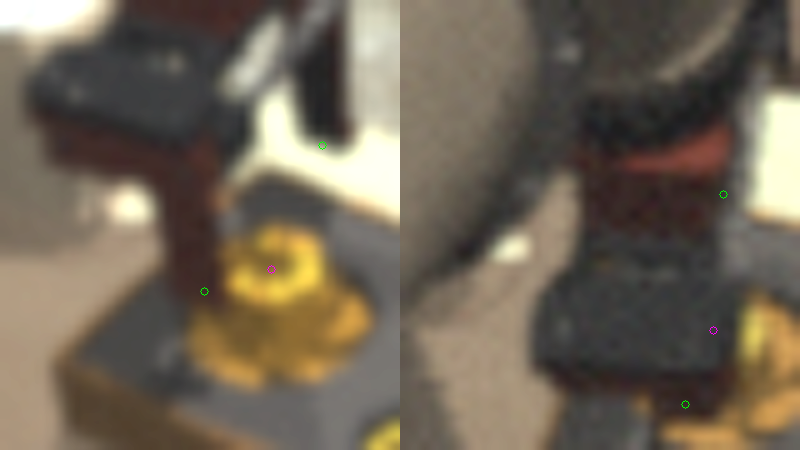

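The fingers now appear at the boss with xy centred (scene tips ~(195,305) and (335,140), centroid on the boss axis to about 2 mm) and tip height about 84 mm. I'll lower about 40 mm, watching force.

Emit:
step_arm(motion=[0,0,0.01,0,0,0,0,0,0,0.02,0,0,0,0,0,0,0.03,0,0,0,0,0,0,0.034,0,0,0,0,0,0,0.036,0,0,0,0,0,0,0.038,0,0,0,0,0,0,0.038,0,0,0,0])

```text
t: 5.9
position: [608.4, 208.6, 19.9]
orientation: [180.0, 0.0, 93.3]
wrist_force: [0.0, 0.3, -0.4]
opening: 0.999
grip_force: 0.0
```

Emit:
step_arm(motion=[0,0,0,0,0,0,1,0,0,0,0,0,0,1,0,0,0,0,0,0,1,0,0,0,0,0,0,1,0,0,0,0,0,0,1,0,0,0,0,0,0,1,0,0,0,0,0,0,1,0,0,0,0,0,0,1], grip_force=12)

```text
t: 6.7
position: [608.2, 208.7, 20.0]
orientation: [-180.0, -0.0, 93.3]
wrist_force: [-1.0, 0.4, 0.8]
opening: 0.413
grip_force: 11.9
```

```bash
python3 g.py 608 208 57 3; python3 - <<'E'
from c import *
a=[]
for n,(x,y) in {'scene':(180,155),'top':(175,155)}.items():
    i=optics.read_camera(n)[:,:,::-1]; cv2.imwrite(f'pics/{n}5.png',i)
E
```

```text
t 6.7 pos [608.2 208.7  20. ] rpy [-1.7998e+02 -1.0000e-02  9.3330e+01] y ang 3.33 F [-1.   0.4  0.8] open 0.413 grip 11.9 j [-39.  38.  21. 102. -18.  43.  -6.]
shift [-0.0007 -0.0002 -0.037 ] rot [-0.0004 -0.0001  0.0057]
```

Opening 0.413 × 88 = 36.3 mm, so it is gripped across the flats. Firm the grip and lift straight up.

Emit:
step_arm(motion=[0,0,0,0,0,0,1,0,0,0,0,0,0,1,0,0,-0.005,0,0,0,1,0,0,-0.015,0,0,0,1,0,0,-0.025,0,0,0,1,0,0,-0.04,0,0,0,1,0,0,-0.06,0,0,0,1,0,0,-0.06,0,0,0,1,0,0,-0.06,0,0,0,1,0,0,-0.06,0,0,0,1], grip_force=40)

```text
t: 7.8
position: [607.7, 208.5, 79.3]
orientation: [-179.9, 0.0, 93.3]
wrist_force: [-0.3, -0.5, -2.6]
opening: 0.409
grip_force: 39.8
```

```bash
python3 g.py 608 208 260 3
```

```text
t 7.8 pos [607.7 208.5  79.3] rpy [-1.7994e+02  1.0000e-02  9.3330e+01] y ang 3.33 F [-0.3 -0.5 -2.6] open 0.409 grip 39.8 j [-41.  33.  23. 101. -16.  49.  -7.]
shift [-0.0006  0.     -0.1807] rot [-0.0011  0.0002  0.0058]
```

Lifted: wrist load −2.6 N, grip 40 N. Now raise and carry to above the shaft.

Emit:
step_arm(motion=[0,0,-0.045,0,0,0,1,0,0,-0.09,0,0,0,1,0,0,-0.135,0,0,0,1,-0.01,-0.002,-0.165,0,0,0,1,-0.04,-0.007,-0.165,0,0,0,1,-0.08,-0.013,-0.165,0,0,0,1,-0.12,-0.02,-0.165,0,0,0,1,-0.16,-0.026,-0.165,0,0,0,1,-0.2,-0.033,-0.165,0,0,0,1,-0.24,-0.04,-0.165,0,0,0,1])

```text
t: 8.8
position: [581.4, -34.9, 244.0]
orientation: [-179.9, 0.0, 93.3]
wrist_force: [1.0, 0.3, -3.3]
opening: 0.407
grip_force: 39.8
```

```bash
python3 g.py 567 -176 240 3.3
```

```text
t 8.8 pos [581.4 -34.9 244. ] rpy [-179.91    0.     93.33] y ang 3.33 F [ 1.   0.3 -3.3] open 0.407 grip 39.8 j [-28.  18.  31. 101. -10.  64.  10.]
shift [-0.14   -0.0225  0.0041] rot [-0.0016  0.      0.0005]
```

Emit:
step_arm(motion=[-0.04,-0.006,0,0,0,0,1,-0.08,-0.012,0,0,0,0,1,-0.11,-0.017,0,0,0,0,1,-0.13,-0.021,0,0,0,0,1,-0.14,-0.0225,0,0,0,0,1,-0.14,-0.0225,0,0,0,0,1,-0.14,-0.0225,0,0,0,0,1,-0.14,-0.0225,0,0,0,0,1])

```text
t: 9.6
position: [568.5, -172.4, 244.6]
orientation: [-180.0, -0.1, 93.5]
wrist_force: [0.9, 0.5, -2.7]
opening: 0.41
grip_force: 39.8
```

```bash
python3 g.py 567 -176 210 3.3; python3 - <<'E'
from c import *
a=[]
for n,(x,y) in {'scene':(270,150),'top':(285,150)}.items():
    i=optics.read_camera(n)[:,:,::-1]; cv2.imwrite(f'pics/{n}6.png',i); b=cv2.resize(i[y:y+75,x:x+50],(400,600),interpolation=cv2.INTER_CUBIC)
    b=cv2.convertScaleAbs(b,alpha=1.4,beta=20)
    k=8
    for p,c in(([567,-176,198],(0,255,0)),([567,-176,238],(255,0,255)),([602,-176,244],(255,0,255)),([532,-176,244],(255,0,255)),([567,-211,244],(255,0,255)),([567,-141,244],(255,0,255))):
        q=(proj(n,p)-[x,y])*k+k/2; cv2.circle(b,(int(q[0]),int(q[1])),4,c,1)
    a.append(b)
cv2.imwrite('pics/ap6.png',np.hstack(a))
E
```

```text
t 9.6 pos [ 568.5 -172.4  244.6] rpy [-1.7998e+02 -5.0000e-02  9.3470e+01] y ang 3.47 F [ 0.9  0.5 -2.7] open 0.41 grip 39.8 j [-15.  19.  34.  99. -12.  65.  26.]
shift [-0.0035 -0.0017  0.0346] rot [-0.0004 -0.0009  0.003 ]
```

View pics/ap6.png

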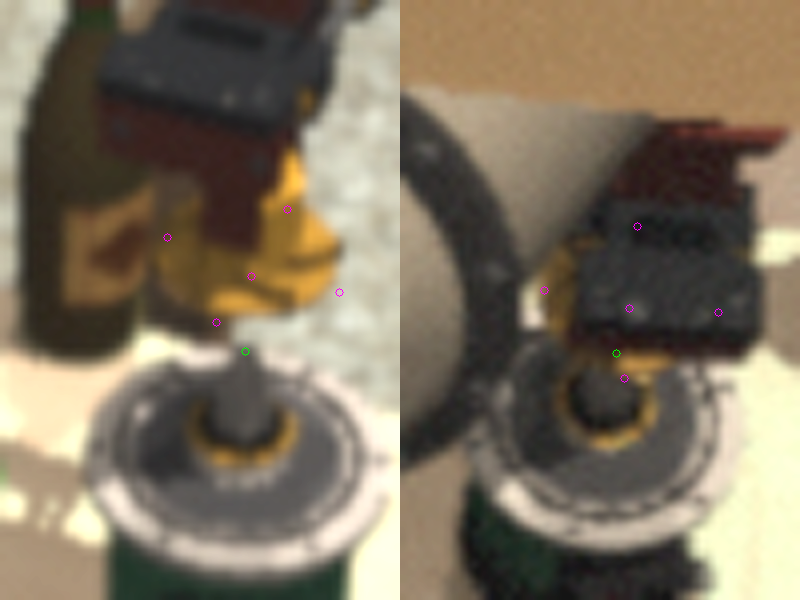

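The scene view shows the shaft tip exactly at the predicted mark (245,351) and the impeller disc (x 158–342) about centred on its prediction. I'll refine numerically by fitting the disc's lower rim in the scene picture.

```bash
cat > disc.py <<'E'
from c import *
def disc(im,z,n='scene',x=270,y=150):
    b=big(im,x,y,55,55); h=cv2.cvtColor(b,cv2.COLOR_BGR2HSV)
    m=cv2.inRange(h,(8,120,50),(35,255,255))
    cs,_=cv2.findContours(m,cv2.RETR_EXTERNAL,cv2.CHAIN_APPROX_NONE)
    # keep blob whose box is in the right place: the largest below the fingers, right of the bottle label
    out=[]
    for c in sorted(cs,key=cv2.contourArea)[-3:]:
        h=cv2.convexHull(c)[:,0]; bx=cv2.boundingRect(c); print('box',[round(v/10,1) for v in bx])
        out.append(h)
    return out
E
python3 - <<'E'
from disc import *
im=cv2.imread('pics/scene6.png')
hs=disc(im,244)
for h in hs:
    cx,cy=h.mean(0)
    for z in(243,246):
        low=[plane('scene',back(q,270,150),z)[:2] for q in h if q[1]>cy]
        low=np.array(low)
        if len(low)<6: continue
        for r in (35,36):
            f=lambda p:np.linalg.norm(low-p,axis=1)-r
            s=least_squares(f,low.mean(0)+[20,20],loss='soft_l1'); print(z,r,len(low),s.x.round(1),abs(f(s.x)).mean().round(2))
E
python3 g.py 567 -176 210 3.3
```

```text
box [21.9, 24.7, 2.9, 2.7]
box [34.7, 51.7, 2.5, 3.3]
box [8.0, 18.1, 34.4, 22.6]
243 35 8 [ 603.9 -113.6] 1.34
243 36 8 [ 604.5 -112.8] 1.34
246 35 8 [ 600.8 -114.9] 1.33
246 36 8 [ 601.4 -114. ] 1.33
243 35 18 [ 553.5 -167.2] 12.17
243 36 18 [ 552.9 -166.2] 11.46
246 35 18 [ 550.4 -168.2] 12.04
246 36 18 [ 549.8 -167.2] 11.33
t 9.7 pos [ 568.4 -172.9  244.8] rpy [-1.7999e+02 -3.0000e-02  9.3450e+01] y ang 3.45 F [-0.4 -0.7 -2.5] open 0.409 grip 39.8 j [-15.  19.  34.  99. -12.  65.  26.]
shift [-0.0031 -0.0016  0.0348] rot [-0.0001 -0.0005  0.0026]
```

```bash
python3 - <<'E'
from disc import *
im=cv2.imread('pics/scene6.png'); x,y=290,150
b=big(im,x,y,30,42); hv=cv2.cvtColor(b,cv2.COLOR_BGR2HSV)
for smin,vmin in((110,45),(140,60),(110,75)):
    m=cv2.inRange(hv,(8,smin,vmin),(35,255,255))
    c=max(cv2.findContours(m,cv2.RETR_EXTERNAL,cv2.CHAIN_APPROX_NONE)[0],key=cv2.contourArea)[:,0]
    P=np.array([back(q,x,y) for q in cv2.convexHull(c[:,None])[:,0]])
    lo=P[(P[:,1]>181)&(P[:,0]>290.5)]
    for z in(243,246):
        w=np.array([plane('scene',q,z)[:2] for q in lo]); f=lambda p:np.linalg.norm(w-p,axis=1)-35
        s=least_squares(f,[567,-176],loss='soft_l1'); print(smin,vmin,z,len(w),s.x.round(1),abs(f(s.x)).mean().round(2))
E
```

```text
110 45 243 9 [ 561.5 -171.6] 1.45
110 45 246 9 [ 558.6 -172.5] 1.43
140 60 243 17 [ 573.5 -170.6] 4.0
140 60 246 17 [ 570.5 -171.6] 4.0
110 75 243 18 [ 573.9 -171.5] 1.48
110 75 246 18 [ 570.9 -172.5] 1.48
```

Rim fit is coarse but its y (−172) agrees with the readout, so I trust the readout. Align to (567,−175.5) and descend guarded.

Emit:
step_arm(motion=[-0.0027,-0.0015,0,0,0,0.003,1,-0.0027,-0.0015,0.015,0,0,0.003,1,-0.0027,-0.0015,0.03,0,0,0.003,1,-0.0027,-0.0015,0.036,0,0,0.003,1,-0.0027,-0.0015,0.04,0,0,0.003,1,-0.0027,-0.0015,0.042,0,0,0.003,1,-0.0027,-0.0015,0.042,0,0,0.003,1])

```text
t: 10.4
position: [566.7, -177.3, 202.8]
orientation: [-180.0, 0.0, 93.1]
wrist_force: [0.5, 0.5, -2.1]
opening: 0.41
grip_force: 39.8
```

```bash
python3 g.py 567 -175.5 190 3.3
```

```text
t 10.4 pos [ 566.7 -177.3  202.8] rpy [-179.99    0.     93.14] y ang 3.14 F [ 0.5  0.5 -2.1] open 0.41 grip 39.8 j [-14.  22.  33. 102. -14.  60.  27.]
shift [0.0018 0.0004 0.0128] rot [-0.0001  0.     -0.0028]
```

Emit:
step_arm(motion=[0.0012,0,0.002,0,0,0,1,0.0012,0,0.004,0,0,0,1,0.0012,0,0.006,0,0,0,1,0.0012,0,0.008,0,0,0,1,0.0012,0,0.008,0,0,0,1])

```text
t: 10.9
position: [566.4, -175.9, 194.6]
orientation: [-180.0, -0.0, 93.1]
wrist_force: [0.5, -0.3, -2.2]
opening: 0.409
grip_force: 39.8
```

```bash
python3 g.py 567 -175.5 190 3.3
```

```text
t 10.9 pos [ 566.4 -175.9  194.6] rpy [-1.7997e+02 -1.0000e-02  9.3150e+01] y ang 3.15 F [ 0.5 -0.3 -2.2] open 0.409 grip 39.8 j [-14.  22.  33. 103. -14.  59.  27.]
shift [0.0004 0.0006 0.0046] rot [-0.0005 -0.0001 -0.0026]
```

Emit:
step_arm(motion=[0,0,0.002,0,0,0,1,0,0,0.004,0,0,0,1,0,0,0.006,0,0,0,1,0,0,0.007,0,0,0,1,0,0,0.007,0,0,0,1])

```text
t: 11.4
position: [566.5, -176.0, 187.7]
orientation: [-180.0, -0.0, 93.1]
wrist_force: [-0.5, 0.3, -2.5]
opening: 0.407
grip_force: 39.8
```

Emit:
step_arm(motion=[0,0,0.001,0,0,0,1,0,0,0.002,0,0,0,1,0,0,0.003,0,0,0,1,0,0,0.003,0,0,0,1])

```text
t: 11.8
position: [566.7, -176.1, 185.8]
orientation: [180.0, -0.0, 93.1]
wrist_force: [-2.8, 1.1, 4.7]
opening: 0.406
grip_force: 39.8
```

Contact at readout 186, exactly where the tooth ends are predicted, with 7 N. Now turn under light pressure.

Emit:
step_arm(motion=[0,-0.0004,0.0008,0,0,0.04,1,0,-0.0004,0.0008,0,0,0.08,1,0,-0.0004,0.0008,0,0,0.12,1,0,-0.0004,0.0008,0,0,0.16,1,0,-0.0004,0.0008,0,0,0.2,1,0,-0.0004,0.0008,0,0,0.24,1])

```text
t: 12.4
position: [567.6, -176.8, 185.7]
orientation: [179.8, 0.0, 79.3]
wrist_force: [0.5, -0.5, 5.5]
opening: 0.404
grip_force: 39.8
```

```bash
python3 g.py 567 -175.5 190 3.3; python3 -c "
from workcell import readout;print(readout.state()['wrist_torque'])"
```

```text
t 12.4 pos [ 567.6 -176.8  185.7] rpy [1.7979e+02 1.0000e-02 7.9310e+01] y ang -10.69 F [ 0.5 -0.5  5.5] open 0.404 grip 39.8 j [-16.  23.  36. 103. -16.  58.  16.]
shift [ 0.0011 -0.0009 -0.0043] rot [ 0.0036  0.0007 -0.2442]
[-0.19599276  0.1064726   0.00925129]
```

Emit:
step_arm(motion=[0,0,0,0,0,0.04,1,0,0,0,0,0,0.08,1,0,0,0,0,0,0.12,1,0,0,0,0,0,0.16,1])

```text
t: 12.8
position: [567.7, -177.1, 185.6]
orientation: [179.8, 0.0, 70.1]
wrist_force: [-0.2, -1.3, 4.7]
opening: 0.408
grip_force: 39.8
```

Emit:
step_arm(motion=[0,0,0,0,0,0.04,1,0,0,0,0,0,0.08,1,0,0,0,0,0,0.12,1,0,0,0,0,0,0.16,1])

```text
t: 13.2
position: [566.8, -176.5, 184.7]
orientation: [179.9, -0.0, 61.0]
wrist_force: [0.4, -0.1, -2.2]
opening: 0.407
grip_force: 39.8
```

```bash
python3 g.py 567 -175.5 190 3.3; python3 -c "
from workcell import readout;print(readout.state()['wrist_torque'])"
```

```text
t 13.2 pos [ 566.8 -176.5  184.7] rpy [ 1.7991e+02 -1.0000e-02  6.0950e+01] y ang -29.05 F [ 0.4 -0.1 -2.2] open 0.407 grip 39.8 j [-19.  24.  41. 104. -18.  59.  -1.]
shift [ 0.001  -0.0003 -0.0053] rot [ 1.600e-03  3.000e-04 -5.645e-01]
[-5.48453917e-05  1.21279122e-01 -9.61814277e-03]
```

The force dropped to free and z fell: the splines are entering. Slide down gently.

Emit:
step_arm(motion=[0,0,0.001,0,0,0,1,0,0,0.002,0,0,0,1,0,0,0.003,0,0,0,1,0,0,0.004,0,0,0,1,0,0,0.004,0,0,0,1])

```text
t: 13.7
position: [566.1, -176.0, 179.9]
orientation: [-180.0, 0.0, 61.1]
wrist_force: [0.6, -0.5, -2.9]
opening: 0.408
grip_force: 39.8
```

```bash
python3 g.py 567 -175.5 190 3.3; python3 -c "
from workcell import readout;print(readout.state()['wrist_torque'])"
```

```text
t 13.7 pos [ 566.1 -176.   179.9] rpy [-179.98    0.     61.08] y ang -28.92 F [ 0.6 -0.5 -2.9] open 0.408 grip 39.8 j [-19.  25.  40. 104. -19.  58.  -0.]
shift [ 0.0008  0.0006 -0.0101] rot [-3.000e-04 -0.000e+00 -5.624e-01]
[-0.0571156  0.0720546 -0.0116657]
```

Meshed and free. Slide on towards the seal (contact expected at readout ~164, home ~158).

Emit:
step_arm(motion=[0,0,0.002,0,0,0,1,0,0,0.004,0,0,0,1,0,0,0.006,0,0,0,1,0,0,0.008,0,0,0,1,0,0,0.01,0,0,0,1,0,0,0.012,0,0,0,1,0,0,0.014,0,0,0,1,0,0,0.014,0,0,0,1])

```text
t: 14.5
position: [566.1, -176.0, 165.9]
orientation: [-180.0, 0.0, 61.1]
wrist_force: [0.1, -0.2, -3.0]
opening: 0.407
grip_force: 39.8
```

Emit:
step_arm(motion=[0,0,0.001,0,0,0,1,0,0,0.002,0,0,0,1,0,0,0.003,0,0,0,1,0,0,0.004,0,0,0,1,0,0,0.004,0,0,0,1])

```text
t: 15.0
position: [566.3, -176.0, 162.5]
orientation: [180.0, -0.0, 61.1]
wrist_force: [-1.8, 0.3, 5.0]
opening: 0.407
grip_force: 39.8
```

Seal contact as predicted. Press on in small steps to the shoulder.

Emit:
step_arm(motion=[0,0,0.001,0,0,0,1,0,0,0.002,0,0,0,1,0,0,0.003,0,0,0,1,0,0,0.003,0,0,0,1])

```text
t: 15.4
position: [566.3, -176.0, 159.3]
orientation: [180.0, -0.0, 61.1]
wrist_force: [-3.0, 1.2, 6.7]
opening: 0.409
grip_force: 39.8
```

Emit:
step_arm(motion=[0,0,0.001,0,0,0,1,0,0,0.002,0,0,0,1,0,0,0.002,0,0,0,1,0,0,0.002,0,0,0,1])

```text
t: 15.8
position: [566.4, -176.0, 157.9]
orientation: [180.0, -0.0, 61.1]
wrist_force: [-3.4, 1.6, 9.3]
opening: 0.409
grip_force: 39.8
```

Emit:
step_arm(motion=[0,0,0.001,0,0,0,1,0,0,0.001,0,0,0,1,0,0,0.001,0,0,0,1,0,0,0.001,0,0,0,1,0,0,0.001,0,0,0,1,0,0,0.001,0,0,0,1], grip_force=50)

```text
t: 16.4
position: [566.4, -176.0, 157.8]
orientation: [180.0, -0.1, 61.1]
wrist_force: [-6.4, 2.8, 16.6]
opening: 0.408
grip_force: 49.8
```

```bash
python3 g.py 567 -175.5 190 3.3; python3 -c "
from workcell import readout;print(readout.state()['wrist_torque'])"
```

```text
t 16.4 pos [ 566.4 -176.   157.8] rpy [ 1.7999e+02 -8.0000e-02  6.1060e+01] y ang -28.94 F [-6.4  2.8 16.6] open 0.408 grip 49.8 j [-18.  26.  39. 105. -20.  56.   1.]
shift [ 0.0008  0.0003 -0.0322] rot [ 0.0006 -0.0013 -0.5627]
[0.71350869 1.65846302 0.00232961]
```

Hard stop: the extra 1 mm command added 7 N with no motion, and travel from the tooth ends is 28.1 mm (28 expected). It's home, so I hand in.

```bash
python3 -c "
from workcell import robot;print(robot.sign_off())"
```

```text
the job is handed in; nothing more can be done
None
```

The impeller is meshed and fully home on the pump shaft, 28.1 mm below the tooth ends, and the arm is still gripping it at 50 N and pressing it down with about 17 N; the job is handed in at 16.4 s.

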